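# Put the bench chisels back in their fitted tray

### The arm

A 7-joint arm with a two-finger parallel gripper is mounted at the origin on the work surface. World frame = base frame: x ahead of the robot, y to its left, z up, the work surface at z = 0. Lengths are in m, angles in rad, forces in N, time in s.
With the tool pointing down it reaches from about 0.4 to 0.875 m from the base axis. Payload 6.5 kg.
Tool frame: the origin (TCP) lies where the fingers leave the gripper's body, on its centre line; the fingertips stand 64 mm ahead of it and the grasp point (between the pads) lies 45 mm ahead of it; z points along the fingers, y is the direction in which the jaws open and shut (so a half turn about z gives the same grasp; the last joint's range is limited). The gripper opens to 88 mm and grips with 3 to 60 N. Pads are 18 mm wide; open, the fingers measure 123 mm over their backs; the gripper's body (75 mm by 187 mm) begins 45 mm behind the grasp point.
Start: joints at [1.088, 0.536, -0.004, 1.538, 0.003, 1.067, -0.071], TCP at [0.263, -0.594, 0.303] pointing down, gripper open.
Joint ranges: [-2.7, 2.7], [-0.37, 2.16], [-1.27, 1.26], [0.24, 2.4], [-1.31, 4.45], [0.19, 1.91], [-2.76, 2.76]. Speed limits (rad/s): [2.39, 2.39, 3.14, 3.14, 3.14, 3.14, 3.14].

### API

Orientations are given as a rotation vector (axis times angle).
In Python, from cell import read_state, cams, workorder gives the robot as it stands.
- The arm moves only by the tool arm_command, never from a script. Its arguments are lists of equal length, an entry for each row: "linear": the shift along the tool's x, y, z in cm, a list of three; "turn": the turn about the tool's z in degrees; "gripper": the finger opening in cm, from 0 to 8.81. A call has 1 to 20 rows; each row is the pose to reach, as a shift and turn from the pose measured when the call began, along the tool's axes at that moment; what a row does not reach only later rows make up. A row lasts 1/12 s, in which the tool goes at most 41.7 mm and 7.16 degrees, less where a joint would pass 70% of its speed; a pose out of reach is approached as far as the arm can. A call with a gripper value outside its range is refused whole. The fingers move at their own pace and stop on an object; "squeeze" is the grip in N (left out, the last holds). Time passes only in rows, so rows that repeat a pose let the fingers close. It gives the time, the measured TCP pose, the force and the opening at its end, in the units of the state.
- read_state(): the state, without advancing time (a new reading comes with each control period).
- cams.read_camera(name): name is "scene" or "top" or "wrist"; returns the picture (420x560x3 uint8, red, green, blue); there is no depth.
- cams.get_calibration(name): a dict with "fx", "fy", "cx", "cy" (pixels), "world_to_cam" (4x4, takes a point from world to camera coordinates); the wrist camera has in their place "T_tool_cam" (4x4, takes a point from camera to tool coordinates, whose origin is the TCP and whose axes are the flange's). Camera axes: x right, y down, z forward; pixel columns grow to the right and rows downward; lengths in m; the calibration is good to about 2 mm. A picture is of the moment at which its call begins: read the wrist's pose just before it. get_calibration takes no time and is no camera call.
- workorder.close_job(): hands the job in, once; it reports no verdict.
Trained networks look in the newest picture that a camera, given by its name, has taken for a name from the list of things; names that differ only in an ending like _2 or _b are one class to them, and where a whole thing is asked for, a point or a joint stands for the part that bears it (a point fixed in the world has none). Each returns a list of dicts, best first, with "p" (0 to 1); they miss things now and then, are a little off and sometimes report something else, mostly with a low value. They report only what shows in the picture. A call takes as long as a camera call. They do not tell look-alikes from the thing itself.
- cams.find_in(camera, label): "pixel" ([column, row] in pixels, amid what is visible of it).
- cams.cut_out(camera, label): "pixels" (420x560 bool, what is visible of it) and "pixel" ([column, row] in pixels, amid what is visible of it).
- cams.spot_point(camera, label): "pixel" ([column, row] in pixels: a listed point, or the origin of a listed thing).
The state is a dict: "time": time; "joints": joint angles; "joint_velocities": joint speeds; "joint_efforts": joint torques, N m; "ee_pos": TCP position; "orientation": TCP orientation; "contact_force": force on the tool from outside, world axes, zero at the start; "ft_torque": the same for the moment, N m; "opening": opening from 0.0 (shut) to 1.0 (fully open).
Only numpy, scipy, OpenCV 4.12 (cv2) and the standard library are available. Lean on these libraries where they do the work, as an engineer would, in place of code of your own. Each camera call takes 0.05 s, during which the arm holds its last target.

### The job

Put the four chisels lying on the black rubber mat back in the tool tray, each into the insert that is cut out for its blade width (the floor of the cut-out has the colour painted on the handle), lying flat on the floor of the cut-out with the blade in the blade end. The edges are freshly ground, so lay each chisel down, do not let it drop; leave the hammer and the square where they are.

Things in the scene. Friction and masses are not known exactly. Their poses are not given: they have to be found in the camera images.
- chisel_42: 42 mm wide chisel, red handle end, 0.19 kg, 220 mm long, on a 3 mm black mat, 45 mm or more from its neighbours. Origin: on its underside, below the grip (front of the wooden handle, 19 mm wide, spanning 2 to 19 mm above). x points to the edge, z up; butt at x -92 mm, handle to +18, neck to +58, blade to +128. Top of butt 26 mm up. Balances between x -20 and +35: grip across y at the origin.
- chisel_30: 30 mm wide chisel, yellow handle end, 0.16 kg, 220 mm long, on a 3 mm black mat, 45 mm or more from its neighbours. Origin: on its underside, below the grip (front of the wooden handle, 19 mm wide, spanning 2 to 19 mm above). x points to the edge, z up; butt at x -92 mm, handle to +18, neck to +58, blade to +128. Top of butt 26 mm up. Balances between x -20 and +35: grip across y at the origin.
- chisel_18: 18 mm wide chisel, green handle end, 0.14 kg, 220 mm long, on a 3 mm black mat, 45 mm or more from its neighbours. Origin: on its underside, below the grip (front of the wooden handle, 19 mm wide, spanning 2 to 19 mm above). x points to the edge, z up; butt at x -92 mm, handle to +18, neck to +58, blade to +128. Top of butt 26 mm up. Balances between x -20 and +35: grip across y at the origin.
- chisel_9: 9 mm wide chisel, blue handle end, 0.12 kg, 220 mm long, on a 3 mm black mat, 45 mm or more from its neighbours. Origin: on its underside, below the grip (front of the wooden handle, 19 mm wide, spanning 2 to 19 mm above). x points to the edge, z up; butt at x -92 mm, handle to +18, neck to +58, blade to +128. Top of butt 26 mm up. Balances between x -20 and +35: grip across y at the origin.
- insert_42: Fixed insert for the 42 mm chisel, 262 x 84 x 20 mm, black with red cut-out floor. Origin: centre of underside; x to blade end, z up. Cut-out 238 mm long, floor 6 mm up: handle end x -119 to -46, 42 wide; blade end x 10 to 119, 58 wide; between, a finger channel open right across. Chisel's origin belongs at (-18, 0, 6), x axes alike. Inserts side by side, 86 mm apart, any order; tray rim lower than floor.
- insert_30: Fixed insert for the 30 mm chisel, 262 x 84 x 20 mm, black with yellow cut-out floor. Origin: centre of underside; x to blade end, z up. Cut-out 238 mm long, floor 6 mm up: handle end x -119 to -46, 42 wide; blade end x 10 to 119, 46 wide; between, a finger channel open right across. Chisel's origin belongs at (-18, 0, 6), x axes alike. Inserts side by side, 86 mm apart, any order; tray rim lower than floor.
- insert_18: Fixed insert for the 18 mm chisel, 262 x 84 x 20 mm, black with green cut-out floor. Origin: centre of underside; x to blade end, z up. Cut-out 238 mm long, floor 6 mm up: handle end x -119 to -46, 42 wide; blade end x 10 to 119, 34 wide; between, a finger channel open right across. Chisel's origin belongs at (-18, 0, 6), x axes alike. Inserts side by side, 86 mm apart, any order; tray rim lower than floor.
- insert_9: Fixed insert for the 9 mm chisel, 262 x 84 x 20 mm, black with blue cut-out floor. Origin: centre of underside; x to blade end, z up. Cut-out 238 mm long, floor 6 mm up: handle end x -119 to -46, 42 wide; blade end x 10 to 119, 25 wide; between, a finger channel open right across. Chisel's origin belongs at (-18, 0, 6), x axes alike. Inserts side by side, 86 mm apart, any order; tray rim lower than floor.
- hammer: hammer with a wooden handle and a dark steel head, 260 mm long, 26 mm high, lying loose on the bench beyond the work; stays where it is. Origin: on the bench under the middle of its length; x runs along the handle to the head
- square: flat steel L-shaped carpenter's square, 210 x 120 mm, 20 mm wide arms, 4 mm thick, lying loose on the bench beyond the work; stays where it is. Origin: under the middle of the long arm; the long arm runs along y, the short one along +x from its +y end
There are look-alikes about, which are no part of the job. Leave any pink look-alike of the chisel_18 alone.

How it is judged:
At the end, for the whole second after the job is handed in: Each chisel lies released and at rest in the insert of its own blade width: its origin within 13 mm along and 12 mm across of the centred place, within 4 mm of floor height, in line within 0.18 rad, blade at the blade end, tilted less than 0.08 rad; hammer and square within 30 mm of where they lay (x of chisel_42 in the frame of insert_42 between -0.031 and -0.005 m and y of chisel_42 in the frame of insert_42 between -0.012 and 0.012 m and z of chisel_42 in the frame of insert_42 between 0.002 and 0.01 m and angle between the x axis of chisel_42 and the x axis of insert_42, either way round below 0.18 rad and angle between each of chisel_42, chisel_30, chisel_18, chisel_9's own z axis and vertical below 0.08 rad and linear speed of each of chisel_42, chisel_30, chisel_18, chisel_9 below 0.02 m/s and angular speed of each of chisel_42, chisel_30, chisel_18, chisel_9 below 0.2 rad/s and contact force between each of chisel_42, chisel_30, chisel_18, chisel_9 and the fingers below 0.1 N and x of chisel_30 in the frame of insert_30 between -0.031 and -0.005 m and y of chisel_30 in the frame of insert_30 between -0.012 and 0.012 m and z of chisel_30 in the frame of insert_30 between 0.002 and 0.01 m and angle between the x axis of chisel_30 and the x axis of insert_30, either way round below 0.18 rad and x of chisel_18 in the frame of insert_18 between -0.031 and -0.005 m and y of chisel_18 in the frame of insert_18 between -0.012 and 0.012 m and z of chisel_18 in the frame of insert_18 between 0.002 and 0.01 m and angle between the x axis of chisel_18 and the x axis of insert_18, either way round below 0.18 rad and x of chisel_9 in the frame of insert_9 between -0.031 and -0.005 m and y of chisel_9 in the frame of insert_9 between -0.012 and 0.012 m and z of chisel_9 in the frame of insert_9 between 0.002 and 0.01 m and angle between the x axis of chisel_9 and the x axis of insert_9, either way round below 0.18 rad and distance of each of hammer, square from where it was at the start of the episode below 0.03 m); the robot touches nothing.
It fails at once if a chisel is dropped or flung: it moves freely at more than 0.7 m/s (a fall of 25 mm) ((contact force between chisel_42 and the fingers below 0.1 N and linear speed of chisel_42 above 0.7 m/s) or (contact force between chisel_30 and the fingers below 0.1 N and linear speed of chisel_30 above 0.7 m/s) or (contact force between chisel_18 and the fingers below 0.1 N and linear speed of chisel_18 above 0.7 m/s) or (contact force between chisel_9 and the fingers below 0.1 N and linear speed of chisel_9 above 0.7 m/s)).
It fails at once if the hammer or the square is moved by more than 30 mm (distance of any of hammer, square from where it was at the start of the episode above 0.03 m).
It also fails if it takes over 112 s, if anything falls off the work surface, if the arm or the gripper's body presses on something with over 40 N, if the wrist force passes 120 N, or if a joint passes its speed limit or range.

## Working session

There is one attempt and no reset: what is moved stays moved. The work goes in short steps, Python scripts to look and compute and a tool call to move; the robot and the scene stay as the last step left them, time stands still between calls to the robot, and variables do not carry over. Pictures are saved under pics/ and viewed, and the job is handed in when it is done.

Besides the shell and the picture viewer there is one more tool, called after "Emit:" by a JSON object that holds its "fn" and its "kwargs", one argument or row to a line. arm_command: Moves the arm, as the interface text tells. Its arguments: {"type":"object","properties":{"linear":{"type":"array","items":{"type":"array","items":{"type":"number"}}},"turn":{"type":"array","items":{"type":"number"}},"gripper":{"type":"array","items":{"type":"number"}},"squeeze":{"type":"number"}},"required":["linear","turn","gripper"]}

```bash
ls; mkdir -p pics; python3 - <<'E'
from cell import read_state, cams, workorder
import cv2
print(read_state())
for n in ("scene","top","wrist"):
    im=cams.read_camera(n); cv2.imwrite(f"pics/{n}0.png",im[:,:,::-1])
    c=cams.get_calibration(n); print(n,{k:(v.tolist() if hasattr(v,'tolist') else v) for k,v in c.items()})
E
```

```text
pics
{'time': 0.0, 'joints': array([ 1.08780559,  0.53716179, -0.00444717,  1.53886429,  0.00263402,
        1.0672892 , -0.07122949]), 'joint_velocities': array([-0.00081853,  0.00041253,  0.00064874,  0.00044218,  0.00104911,
       -0.00088133,  0.00082718]), 'joint_efforts': array([ 1.15514017e-04, -5.70982504e+01,  9.91155133e-01, -2.51602489e+01,
       -5.61760599e-02,  1.78937061e-02,  1.43755519e-04]), 'ee_pos': array([ 0.26292427, -0.59390127,  0.30184519]), 'orientation': array([-3.07199352e+00, -6.49726870e-01,  7.88264893e-04]), 'contact_force': array([ 0.53806108,  0.63402134, -0.37861581]), 'ft_torque': array([0.00926301, 0.00906479, 0.04677509]), 'opening': 1.0001418915595155}
scene {'fx': 451.2913409775696, 'fy': 451.2913409775696, 'cx': 279.194768228793, 'cy': 209.533285971595, 'world_to_cam': [[0.4665293002544846, 0.8842919916530038, 0.019444420855993755, -0.15071012941998388], [0.49073141764264355, -0.24048224593147174, -0.837466993457173, -0.22217691138539944], [-0.7358893175896105, 0.40024487865570374, -0.5461418765919517, 1.7374048025056543], [0.0, 0.0, 0.0, 1.0]]}
top {'fx': 408.71841427121404, 'fy': 408.71841427121404, 'cx': 279.4868134176352, 'cy': 213.01531955772356, 'world_to_cam': [[0.00022088268990252258, -0.9999997822704333, 0.0006218278886512254, -0.09846024102403646], [-0.996753389257355, -0.0002702318800200953, -0.0805146444984214, 0.4889959968560104], [0.08051479500572217, -0.0006020247642945005, -0.9967532319242159, 1.2070680591588325], [0.0, 0.0, 0.0, 1.0]]}
wrist {'fx': 325.48238620286526, 'fy': 325.48238620286526, 'cx': 282.29462661169157, 'cy': 207.09199403636194, 'T_tool_cam': [[-0.00040636840768990993, -0.9479703766110692, -0.318358288619262, 0.08270450602763431], [0.999999628706728, -0.0006271462887685175, 0.0005909940261398009, 0.0007549082553952591], [-0.0007599020487407984, -0.31835793025366993, 0.9479702794884847, -0.08139357010665577], [0.0, 0.0, 0.0, 1.0]]}
```

View pics/top0.png

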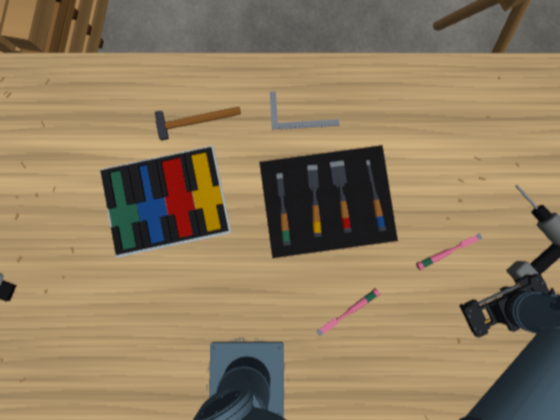

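View pics/scene0.png

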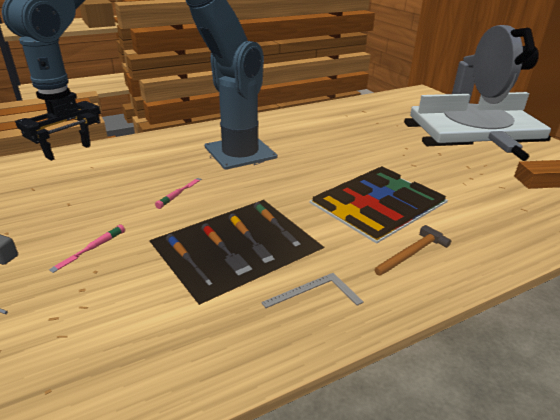

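```bash
cat > h.py <<'E'
import numpy as np, cv2
from cell import read_state, cams, workorder
from scipy.spatial.transform import Rotation as R
def ray(cam,px):
    c=cams.get_calibration(cam)
    if cam=="wrist":
        s=read_state(); T=np.eye(4); T[:3,:3]=R.from_rotvec(s['orientation']).as_matrix(); T[:3,3]=s['ee_pos']
        M=T@np.array(c['T_tool_cam'])
    else: M=np.linalg.inv(np.array(c['world_to_cam']))
    d=M[:3,:3]@np.array([(px[0]-c['cx'])/c['fx'],(px[1]-c['cy'])/c['fy'],1])
    return M[:3,3],d
def at(cam,px,z):
    o,d=ray(cam,px); return o+d*(z-o[2])/d[2]
E
python3 - <<'E'
from h import *
im=cams.read_camera("top")
big=cv2.resize(im[135:265,245:405],None,fx=5,fy=5,interpolation=cv2.INTER_CUBIC); cv2.imwrite("pics/mat.png",big[:600,:,::-1])
big=cv2.resize(im[140:262,95:235],None,fx=4.9,fy=4.9,interpolation=cv2.INTER_CUBIC); cv2.imwrite("pics/tray.png",big[:,:,::-1])
for l in ["chisel_42","chisel_30","chisel_18","chisel_9"]:
    print(l,[(np.round(d['pixel'],1),round(d['p'],2)) for d in cams.spot_point("top",l)])
    for d in cams.cut_out("top",l):
        m=d['pixels']; ys,xs=np.nonzero(m); 
        if len(xs)<5: continue
        P=np.array([at("top",(x,y),0.012)[:2] for x,y in zip(xs,ys)]); c=P.mean(0); u,s,v=np.linalg.svd(P-c); a=(P-c)@v[0]
        print('  cut',round(d['p'],2),len(xs),np.round(d['pixel'],0),c.round(4),v[0].round(3),a.min().round(3),a.max().round(3))
for l in ["insert_42","insert_30","insert_18","insert_9"]:
    r=cams.spot_point("top",l); print(l,[(np.round(d['pixel'],1),round(d['p'],2),at("top",d['pixel'],0.0).round(4)) for d in r])
    # colored floor
hsv=cv2.cvtColor(im,cv2.COLOR_RGB2HSV)
print(read_state()['time'])
rng={'42':[(0,6),(174,180)],'30':[(18,32)],'18':[(60,90)],'9':[(100,120)]}
roi=np.zeros(im.shape[:2],bool); roi[145:258,98:232]=1
for k,rr in rng.items():
    m=np.zeros_like(roi)
    for a,b in rr: m|=(hsv[...,0]>=a)&(hsv[...,0]<=b)
    m&=(hsv[...,1]>120)&(hsv[...,2]>50)&roi
    n,lab,st,ce=cv2.connectedComponentsWithStats(m.astype(np.uint8)); i=1+np.argmax(st[1:,4]); ys,xs=np.nonzero(lab==i)
    P=np.array([at("top",(x,y),0.006)[:2] for x,y in zip(xs,ys)])
    c,(w,h),ang=cv2.minAreaRect(P.astype(np.float32)*1000)
    u,s,v=np.linalg.svd(P-P.mean(0)); v=v[0]*np.sign(v[0][0]); a=(P-P.mean(0))@v; b=(P-P.mean(0))@np.array([-v[1],v[0]])
    mid=(a.min()+a.max())/2
    print(k,len(xs),st[i][:4],'rect',np.round(c,1),round(w,1),round(h,1),round(ang,2),'pca',P.mean(0).round(4),v.round(3),np.degrees(np.arctan2(v[1],v[0])).round(2),a.min().round(4),a.max().round(4))
    for lo,hi in [(-.11,-.06),(-.035,0.0),(.02,.11)]:
        q=(a-mid>lo)&(a-mid<hi); print('   width',lo,np.ptp(b[q]).round(4), ((b[q].max()+b[q].min())/2).round(4))
E
```

```text
chisel_42 [(array([353.3, 312.2]), 0.91), (array([372.8, 200.8]), 0.9), (array([344.3, 201.9]), 0.84), (array([314.6, 208.4]), 0.84), (array([442.5, 251.6]), 0.8), (array([283.9, 214.6]), 0.7)]
  cut 0.95 437 [353. 310.] [ 0.1998 -0.3084] [-0.576  0.818] -0.1 0.116
  cut 0.82 357 [376. 208.] [ 0.5181 -0.3908] [-0.983 -0.184] -0.127 0.085
  cut 0.81 405 [284. 216.] [ 0.4911 -0.1087] [-0.995 -0.101] -0.119 0.099
  cut 0.75 483 [446. 253.] [ 0.3728 -0.6018] [-0.437  0.9  ] -0.115 0.104
  cut 0.73 553 [315. 196.] [ 0.5337 -0.2032] [-0.997 -0.078] -0.101 0.117
  cut 0.69 645 [344. 186.] [ 0.5557 -0.2842] [-0.99  -0.144] -0.093 0.125
chisel_30 [(array([353.3, 312.2]), 0.91), (array([372.8, 200.8]), 0.9), (array([344.3, 201.9]), 0.84), (array([314.6, 208.4]), 0.84), (array([442.5, 251.6]), 0.8), (array([283.9, 214.6]), 0.7)]
  cut 0.95 437 [353. 310.] [ 0.1998 -0.3084] [-0.576  0.818] -0.1 0.116
  cut 0.82 357 [376. 208.] [ 0.5181 -0.3908] [-0.983 -0.184] -0.127 0.085
  cut 0.81 405 [284. 216.] [ 0.4911 -0.1087] [-0.995 -0.101] -0.119 0.099
  cut 0.75 483 [446. 253.] [ 0.3728 -0.6018] [-0.4
[... 2302 characters left out ...]
239, 0.    ])), (array([150.5, 202.6]), 0.93, array([0.5224, 0.2958, 0.    ])), (array([124.3, 213.9]), 0.84, array([0.4878, 0.3748, 0.    ])), (array([176.8, 196.8]), 0.64, array([0.5403, 0.2158, 0.    ]))]
0.8
42 1607 [162 157  33  81] rect [538.5 209.8] 244.3 81.2 11.81 pca [0.5426 0.2115] [0.977 0.211] 12.2 -0.1265 0.1177
   width -0.11 0.045 0.0003
   width -0.035 0.0808 -0.0007
   width 0.02 0.0614 0.0003Traceback (most recent call last):
  File "<stdin>", line 24, in <module>
  File "h.py", line 13, in at
    o,d=ray(cam,px); return o+d*(z-o[2])/d[2]
        ~~~^^^^^^^^
  File "h.py", line 5, in ray
    c=cams.get_calibration(cam)
ValueError: time passes only in moves, steps and waits
```

View pics/mat.png

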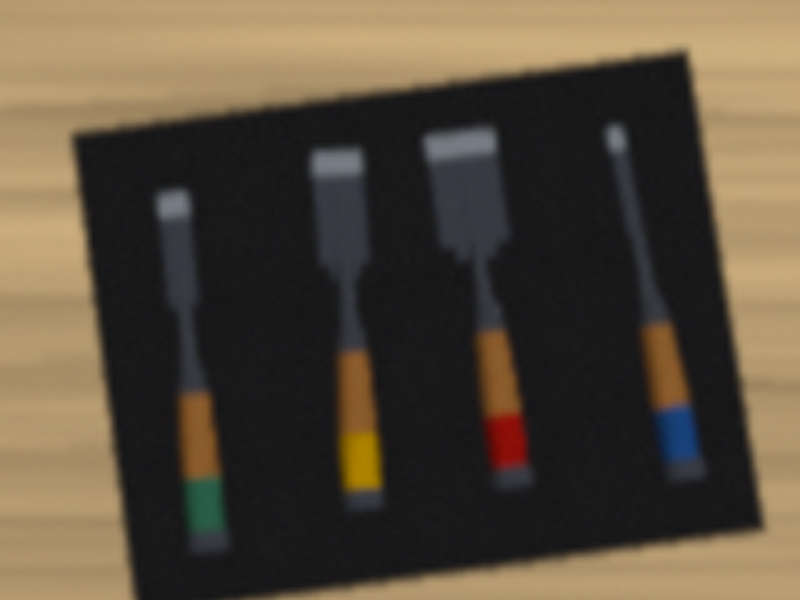

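View pics/tray.png

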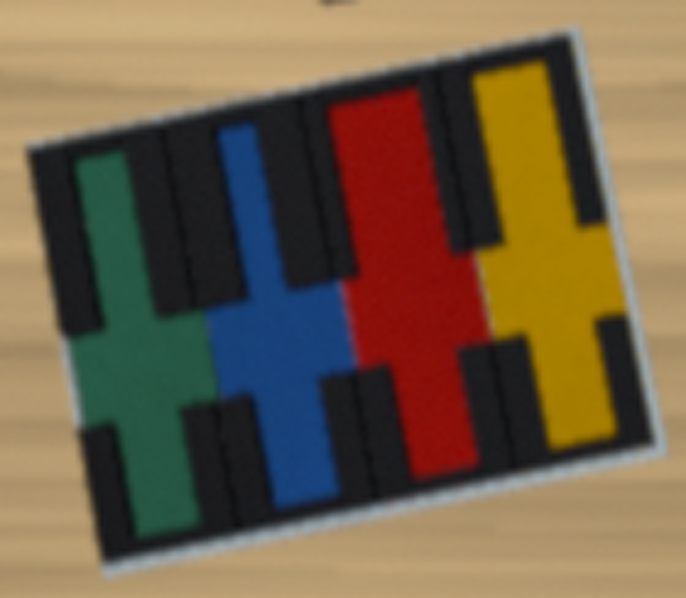

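```bash
python3 - <<'E'
import json
from h import *
json.dump({n:{k:(np.asarray(v).tolist()) for k,v in cams.get_calibration(n).items()} for n in("scene","top","wrist")},open("cal.json","w"))
E
python3 - <<'E'
import re
s=open('h.py').read().replace("c=cams.get_calibration(cam)","c=CAL[cam]").replace("def ray","import json\nCAL=json.load(open('cal.json'))\ndef ray",1)
open('h.py','w').write(s)
E
cat > m.py <<'E'
from h import *
im=cv2.imread("pics/top0.png")[:,:,::-1].copy()
hsv=cv2.cvtColor(im,cv2.COLOR_RGB2HSV)
rng={'42':[(0,6),(174,180)],'30':[(18,32)],'18':[(60,90)],'9':[(100,120)]}
roi=np.zeros(im.shape[:2],bool); roi[145:258,98:232]=1
roi[:,:]&=True
for k,rr in rng.items():
    m=np.zeros_like(roi)
    for a,b in rr: m|=(hsv[...,0]>=a)&(hsv[...,0]<=b)
    m&=(hsv[...,1]>120)&(hsv[...,2]>50)&roi
    n,lab,st,ce=cv2.connectedComponentsWithStats(cv2.morphologyEx(m.astype(np.uint8),cv2.MORPH_OPEN,np.ones((3,3)))); i=1+np.argmax(st[1:,4]); ys,xs=np.nonzero(lab==i)
    P=np.array([at("top",(x,y),0.006)[:2] for x,y in zip(xs,ys)])
    for v in [np.array([np.cos(np.radians(12)),np.sin(np.radians(12))])]:
        n_=np.array([-v[1],v[0]])
        a=P@v;b=P@n_; mid=(a.min()+a.max())/2
        print(k,'len',np.ptp(a).round(4),'ctr',((a.min()+a.max())/2*v+(b.mean())*n_).round(4),end=' ')
        q1=(a-mid>-.11)&(a-mid<-.06);q2=(a-mid>.02)&(a-mid<.11)
        sl=np.polyfit(a,b,1)[0]
        bc=[(np.percentile(b[q],2)+np.percentile(b[q],98))/2 for q in(q1,q2)]
        print('w',[np.ptp(b[q]).round(3) for q in (q1,q2)],'bends',np.round(bc,4),'ang',round(12+np.degrees(np.arctan((bc[1]-bc[0])/.15)),2), 'ctr2',(mid*v+np.mean(bc)*n_).round(4))
# chisels by hand from zoom: edge mid, handle front mid, butt end mid
Z={'18':((172,190),(191,393),(209,553)),'30':((336,149),(353,349),(364,510)),'42':((460,129),(490,329),(514,487)),'9':((616,125),(655,322),(685,480))}
for k,(e,f,b) in Z.items():
    px=lambda u:((u[0]+.5)/5-.5+245,(u[1]+.5)/5-.5+135)
    E=at("top",px(e),.006)[:2];F=at("top",px(f),.014)[:2];B=at("top",px(b),.018)[:2]
    d=(E-B)/np.linalg.norm(E-B)
    o1=E-.128*d;o2=F-.018*d;o3=B+.092*d
    print(k,'len',np.linalg.norm(E-B).round(4),'ang',np.degrees(np.arctan2(d[1],d[0])).round(2),o1.round(4),o2.round(4),o3.round(4))
E
python3 m.py
```

```text
42 len 0.2439 ctr [0.5381 0.2105] w [np.float64(0.045), np.float64(0.061)] bends [0.094  0.0945] ang 12.2 ctr2 [0.5381 0.2107]
30 len 0.2447 ctr [0.5567 0.1262] w [np.float64(0.047), np.float64(0.051)] bends [0.0075 0.008 ] ang 12.17 ctr2 [0.5567 0.1262]
18 len 0.2384 ctr [0.5022 0.3789] w [np.float64(0.039), np.float64(0.031)] bends [0.2679 0.2683] ang 12.16 ctr2 [0.5018 0.3807]
9 len 0.2426 ctr [0.5195 0.2948] w [np.float64(0.043), np.float64(0.026)] bends [0.1807 0.1813] ang 12.2 ctr2 [0.5194 0.2955]
18 len 0.2226 ang 5.72 [ 0.4868 -0.1096] [ 0.471  -0.1101] [ 0.4843 -0.1098]
30 len 0.2217 ang 3.74 [ 0.5119 -0.2057] [ 0.4977 -0.2074] [ 0.5102 -0.2058]
42 len 0.2217 ang 7.32 [ 0.5251 -0.2898] [ 0.51   -0.2915] [ 0.5234 -0.29  ]
9 len 0.221 ang 9.11 [ 0.5282 -0.3895] [ 0.5143 -0.3919] [ 0.5272 -0.3897]
```

```bash
cat >> h.py <<'E'
CH={'18':(.486,-.1097,5.7),'30':(.5112,-.2057,3.7),'42':(.5245,-.2899,7.3),'9':(.528,-.3896,9.1)}
TG={'30':(.5387,.1234,12.2),'42':(.5205,.2075,12.2),'9':(.5023,.2915,12.2),'18':(.4841,.3756,12.2)}
def go(p,z):
    s=read_state(); M=R.from_rotvec(s['orientation']).as_matrix()
    x=M[:,0]; yaw=np.degrees(np.arctan2(x[1],x[0])); d=(yaw-p[2]+90)%180-90  # tool z is down: + turn reduces world yaw
    sh=M.T@(np.array([p[0],p[1],z])-s['ee_pos'])*100
    print('t',round(s['time'],2),'tcp',s['ee_pos'].round(4),'yaw',yaw.round(2),'q7',s['joints'][6].round(2),'z',M[:,2].round(3),'| shift cm',sh.round(2),'turn',round(d,1),'op',round(s['opening']*8.81,2))
E
python3 -c "
from h import *
for k in CH: go(CH[k],.2)"
```

```text
t 0.8 tcp [ 0.2631 -0.5943  0.3027] yaw 23.88 q7 -0.07 z [-0. -0. -1.] | shift cm [ 40.   -35.29  10.27] turn 18.2 op 8.78
t 0.8 tcp [ 0.2631 -0.5943  0.3027] yaw 23.88 q7 -0.07 z [-0. -0. -1.] | shift cm [ 38.42 -25.49  10.27] turn 20.2 op 8.78
t 0.8 tcp [ 0.2631 -0.5943  0.3027] yaw 23.88 q7 -0.07 z [-0. -0. -1.] | shift cm [ 36.23 -17.26  10.27] turn 16.6 op 8.78
t 0.8 tcp [ 0.2631 -0.5943  0.3027] yaw 23.88 q7 -0.07 z [-0. -0. -1.] | shift cm [32.51 -8.   10.27] turn 14.8 op 8.78
```

Emit:
{"fn": "arm_command", "kwargs": {
  "linear": [
    [32.5,-8,10.2],
    [32.5,-8,10.2],
    [32.5,-8,10.2],
    [32.5,-8,10.2],
    [32.5,-8,10.2],
    [32.5,-8,10.2],
    [32.5,-8,10.2],
    [32.5,-8,10.2],
    [32.5,-8,10.2],
    [32.5,-8,10.2],
    [32.5,-8,10.2],
    [32.5,-8,10.2],
    [32.5,-8,10.2],
    [32.5,-8,10.2]
  ],
  "turn": [14.8,14.8,14.8,14.8,14.8,14.8,14.8,14.8,14.8,14.8,14.8,14.8,14.8,14.8],
  "gripper": [5,5,5,5,5,5,5,5,5,5,5,5,5,5],
  "squeeze": 25
}}

```text
time: 1.97
ee_pos: [0.5265, -0.3916, 0.2013]
orientation: [3.131, 0.244, -0.0]
contact_force: [0.2, -0.8, 0.7]
opening: 0.567
```

```bash
cat > look.py <<'E'
import sys
from h import *
k=sys.argv[1]
go(CH[k],.069)
im=cams.read_camera("wrist")
for d in cams.spot_point("wrist","chisel_9"): print(np.round(d['pixel'],1),round(d['p'],2),at("wrist",d['pixel'],.003).round(4))
cv2.imwrite(f"pics/w{k}_{sys.argv[2]}.png",im[:,:,::-1])
E
python3 look.py 9 a
```

```text
t 1.97 tcp [ 0.5265 -0.3916  0.2013] yaw 8.91 q7 -0.84 z [-0.    -0.001 -1.   ] | shift cm [ 0.18 -0.19 13.23] turn -0.2 op 4.99
[274.7 194.6] 0.79 [ 0.5268 -0.3851  0.003 ]
[164.6 177.6] 0.65 [ 0.5272 -0.2872  0.003 ]
[ 70.2 181.1] 0.56 [ 0.5111 -0.2052  0.003 ]
```

View pics/w9_a.png

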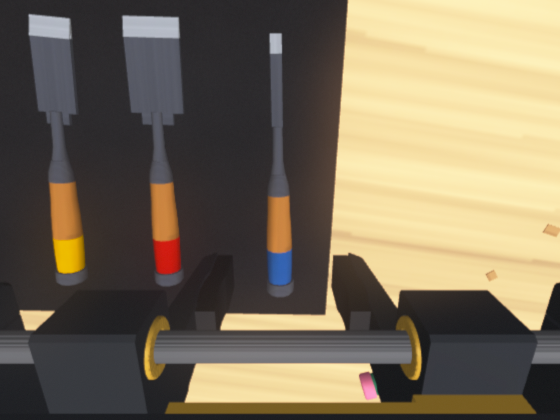

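Emit:
{"fn": "arm_command", "kwargs": {
  "linear": [
    [0.1,-0.3,3],
    [0.1,-0.3,6],
    [0.1,-0.3,9],
    [0.1,-0.3,11],
    [0.1,-0.3,12.5],
    [0.1,-0.3,13.1],
    [0.1,-0.3,13.2],
    [0.1,-0.3,13.2],
    [0.1,-0.3,13.2],
    [0.1,-0.3,13.2],
    [0.1,-0.3,13.2],
    [0.1,-0.3,13.2],
    [0.1,-0.3,13.2],
    [0.1,-0.3,13.2],
    [0.1,-0.3,13.2]
  ],
  "turn": [-0.2,-0.2,-0.2,-0.2,-0.2,-0.2,-0.2,-0.2,-0.2,-0.2,-0.2,-0.2,-0.2,-0.2,-0.2],
  "gripper": [5,5,5,5,5,5,5,5,1,1,1,1,1,1,1],
  "squeeze": 25
}}

```text
time: 3.32
ee_pos: [0.5278, -0.3879, 0.0696]
orientation: [3.13, 0.251, 0.001]
contact_force: [-0.6, 0.5, 3.6]
opening: 0.213
```

```bash
python3 -c "
from h import *
go(CH['9'],.069);go(TG['9'],.16);print(read_state()['contact_force'],read_state()['joints'].round(2))"
```

```text
t 3.32 tcp [ 0.5278 -0.3879  0.0696] yaw 9.18 q7 -0.85 z [ 0.001 -0.001 -1.   ] | shift cm [-0.01  0.17  0.06] turn 0.1 op 1.87
t 3.32 tcp [ 0.5278 -0.3879  0.0696] yaw 9.18 q7 -0.85 z [ 0.001 -0.001 -1.   ] | shift cm [  8.33 -67.47  -9.11] turn -3.0 op 1.87
[-0.6157987   0.52636024  3.56687894] [ 0.56  0.84  0.    1.63  0.    0.67 -0.85]
```

Emit:
{"fn": "arm_command", "kwargs": {
  "linear": [
    [0,0,-0.5],
    [0,0,-2],
    [0,0,-4],
    [0,0,-6.5],
    [0,-1,-9],
    [0.3,-3,-9],
    [0.6,-6,-9],
    [1,-9,-9],
    [1.3,-12,-9],
    [1.7,-15,-9],
    [2,-18,-9],
    [2.4,-21,-9],
    [2.8,-24,-9],
    [3.2,-27,-9],
    [3.6,-30,-9],
    [4,-33,-9],
    [4.3,-36,-9],
    [4.7,-39,-9],
    [5,-42,-9],
    [5.4,-45,-9]
  ],
  "turn": [0,0,0,0,0,0,0,-0.5,-1,-1,-1,-1.5,-1.5,-2,-2,-2,-2,-2.5,-2.5,-3],
  "gripper": [1,1,1,1,1,1,1,1,1,1,1,1,1,1,1,1,1,1,1,1]
}}

```text
time: 4.98
ee_pos: [0.5091, 0.0664, 0.1602]
orientation: [3.123, 0.333, 0.002]
contact_force: [-0.2, -1.1, -1.2]
opening: 0.213
```

```bash
python3 -c "
from h import *
go(TG['9'],.16)"
```

```text
t 4.98 tcp [0.5091 0.0664 0.1602] yaw 12.17 q7 -1.6 z [ 0.001 -0.001 -1.   ] | shift cm [ 4.080e+00 -2.215e+01 -1.000e-02] turn -0.0 op 1.88
```

Emit:
{"fn": "arm_command", "kwargs": {
  "linear": [
    [0.6,-3,0],
    [1.1,-6,0],
    [1.7,-9,0],
    [2.2,-12,0],
    [2.8,-15,0],
    [3.3,-18,0],
    [3.8,-20.5,0],
    [4.1,-21.8,0],
    [4.1,-22.1,0],
    [4.1,-22.1,0],
    [4.1,-22.1,0]
  ],
  "turn": [0,0,0,0,0,0,0,0,0,0,0],
  "gripper": [1,1,1,1,1,1,1,1,1,1,1]
}}

```text
time: 5.9
ee_pos: [0.503, 0.2889, 0.16]
orientation: [3.121, 0.33, 0.002]
contact_force: [0.2, -0.3, -1.2]
opening: 0.211
```

```bash
cat > lookt.py <<'E'
import sys
from h import *
k=sys.argv[1]
go(TG[k],.073)
im=cams.read_camera("wrist")
cv2.imwrite(f"pics/t{k}_{sys.argv[2]}.png",im[:,:,::-1])
E
python3 lookt.py 9 a
```

```text
t 5.9 tcp [0.503  0.2889 0.16  ] yaw 12.06 q7 -1.98 z [ 0.001 -0.003 -1.   ] | shift cm [-0.02 -0.3   8.7 ] turn -0.1 op 1.86
```

View pics/t9_a.png

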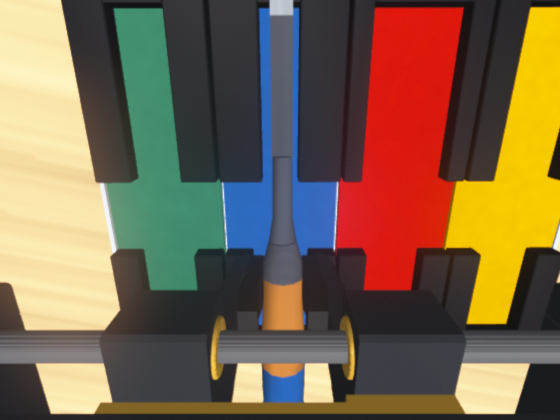

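```bash
python3 -c "
from h import *
a=np.radians(12.2);v=np.array([np.cos(a),np.sin(a)]);n=np.array([-v[1],v[0]])
o=np.array(TG['9'][:2])+.018*v
for px,z in [((280,181),.02),((282,9),.006),((225,250),.006),((337,250),.006),((281,182),.02)]:
    p=at('wrist',px,z)[:2]-o; print(px,(p@v).round(4),(p@n).round(4))
"
```

```text
(280, 181) 0.0098 -0.0029
(282, 9) 0.1183 -0.0047
(225, 250) -0.05 0.0414
(337, 250) -0.0505 -0.048
(281, 182) 0.0091 -0.0036
```

Emit:
{"fn": "arm_command", "kwargs": {
  "linear": [
    [0,-0.1,2.5],
    [0,-0.1,5],
    [0,-0.1,6.5],
    [0,-0.1,7.5],
    [0,-0.1,8.2],
    [0,-0.1,8.6],
    [0,-0.1,8.75],
    [0,-0.1,8.75],
    [0,-0.1,8.75],
    [0,-0.1,8.75]
  ],
  "turn": [0,0,0,0,0,0,0,0,0,0],
  "gripper": [1,1,1,1,1,1,1,1,1,1]
}}

```text
time: 6.78
ee_pos: [0.5034, 0.2878, 0.0748]
orientation: [3.12, 0.326, 0.001]
contact_force: [-6.4, -5.3, 18.6]
opening: 0.21
```

```bash
python3 -c "
from h import *
go(TG['9'],.0726);print(read_state()['contact_force'])"
```

```text
t 6.78 tcp [0.5034 0.2878 0.0748] yaw 11.94 q7 -1.99 z [ 0.001 -0.004 -1.   ] | shift cm [-0.03 -0.39  0.22] turn -0.3 op 1.85
[-6.44104913 -5.30187413 18.59688921]
```

```bash
python3 lookt.py 9 b
```

```text
t 6.78 tcp [0.5034 0.2878 0.0748] yaw 11.94 q7 -1.99 z [ 0.001 -0.004 -1.   ] | shift cm [-0.03 -0.39  0.18] turn -0.3 op 1.85
```

View pics/t9_b.png

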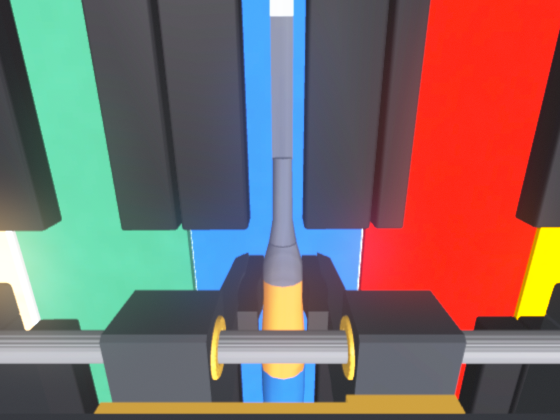

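Emit:
{"fn": "arm_command", "kwargs": {
  "linear": [
    [0,-0.2,-0.05],
    [0,-0.2,0],
    [0,-0.2,0],
    [0,-0.2,0],
    [0,-0.2,0],
    [0,-0.2,0],
    [0,-0.2,0],
    [0,-0.2,0]
  ],
  "turn": [0,0,0,0,0,0,0,0],
  "gripper": [1,1,2.2,2.6,3.2,4,4,4]
}}

```text
time: 7.5
ee_pos: [0.503, 0.2897, 0.0747]
orientation: [3.12, 0.326, 0.001]
contact_force: [-0.1, 0.3, 0.0]
opening: 0.452
```

```bash
python3 lookt.py 9 c
```

```text
t 7.5 tcp [0.503  0.2897 0.0747] yaw 11.94 q7 -1.99 z [ 0.001 -0.004 -1.   ] | shift cm [-0.03 -0.19  0.17] turn -0.3 op 3.98
```

View pics/t9_c.png

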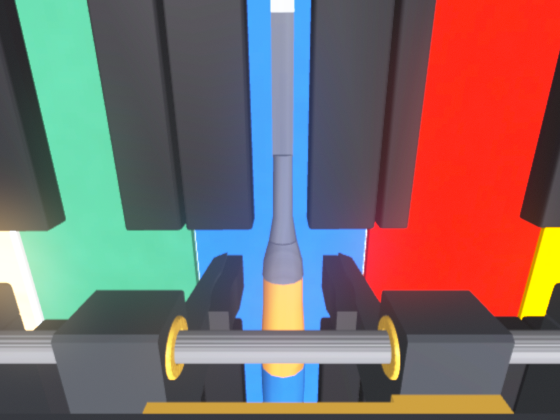

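```bash
sed -i "s/^TG=.*/TG={'30':(.539,.1219,12.2),'42':(.5208,.206,12.2),'9':(.5026,.29,12.2),'18':(.4844,.3741,12.2)}/" h.py; python3 -c "
from h import *
go(CH['42'],.13)"
```

```text
t 7.55 tcp [0.503  0.2897 0.0747] yaw 11.94 q7 -1.99 z [ 0.001 -0.004 -1.   ] | shift cm [-9.89 57.18 -5.27] turn 4.6 op 4.0
```

Emit:
{"fn": "arm_command", "kwargs": {
  "linear": [
    [0,0,-1.5],
    [0,0,-4],
    [0,0,-7],
    [-0.3,2,-8],
    [-0.8,5,-8],
    [-1.5,9,-8],
    [-2.1,13,-8],
    [-2.8,17,-8],
    [-3.4,21,-8],
    [-4.1,25,-8],
    [-4.8,29,-8],
    [-5.5,33,-8],
    [-6.2,37,-8],
    [-6.9,41,-8],
    [-7.7,45,-8],
    [-8.4,49,-8],
    [-9.1,53,-8],
    [-9.6,56,-8],
    [-9.7,57,-8],
    [-9.7,57,-8]
  ],
  "turn": [0,0,0,0,0,0.5,0.8,1,1.5,2,2.5,3,3.5,4,4.2,4.6,4.6,4.6,4.6,4.6],
  "gripper": [4,4,4,4.5,4.5,4.5,4.5,4.5,4.5,4.5,4.5,4.5,4.5,4.5,4.5,4.5,4.5,4.5,4.5,4.5]
}}

```text
time: 9.22
ee_pos: [0.5252, -0.2914, 0.1573]
orientation: [3.129, 0.193, 0.001]
contact_force: [0.8, 0.3, 0.6]
opening: 0.51
```

```bash
python3 look.py 42 a
```

```text
t 9.22 tcp [ 0.5252 -0.2914  0.1573] yaw 7.04 q7 -1.02 z [ 0.001 -0.006 -1.   ] | shift cm [-0.05 -0.21  8.83] turn -0.3 op 4.49
[ 42.8 235.9] 0.8 [ 0.4825 -0.1038  0.003 ]
[166.3 215.1] 0.68 [ 0.5122 -0.1995  0.003 ]
[275. 211.] 0.61 [ 0.526  -0.2819  0.003 ]
```

View pics/w42_a.png

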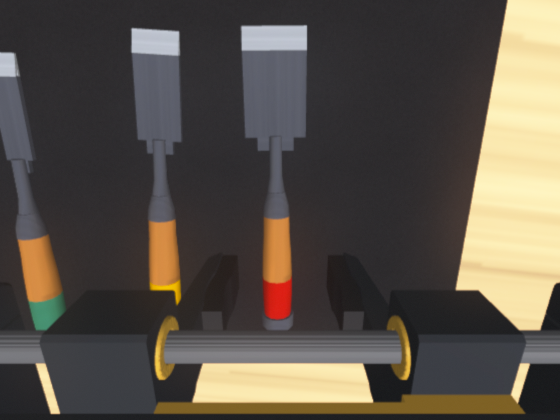

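Emit:
{"fn": "arm_command", "kwargs": {
  "linear": [
    [0,-0.4,2.5],
    [0,-0.4,5],
    [0,-0.4,7],
    [0,-0.4,8.2],
    [0,-0.4,8.7],
    [0,-0.4,8.75],
    [0,-0.4,8.75],
    [0,-0.4,8.75],
    [0,-0.4,8.75],
    [0,-0.4,8.75],
    [0,-0.4,8.75],
    [0,-0.4,8.75],
    [0,-0.4,8.75],
    [0,-0.4,8.75]
  ],
  "turn": [-0.3,-0.3,-0.3,-0.3,-0.3,-0.3,-0.3,-0.3,-0.3,-0.3,-0.3,-0.3,-0.3,-0.3],
  "gripper": [4.5,4.5,4.5,4.5,4.5,4.5,4.5,1,1,1,1,1,1,1],
  "squeeze": 30
}}

```text
time: 10.48
ee_pos: [0.5261, -0.2832, 0.0703]
orientation: [3.131, 0.208, 0.003]
contact_force: [-1.5, -1.1, 6.2]
opening: 0.213
```

```bash
python3 -c "
from h import *
go(CH['42'],.069);go(TG['42'],.15);print(read_state()['contact_force'],read_state()['joints'].round(2))"
```

```text
t 10.48 tcp [ 0.5261 -0.2832  0.0703] yaw 7.62 q7 -1.02 z [ 0.002 -0.004 -1.   ] | shift cm [-0.24  0.64  0.13] turn 0.3 op 1.87
t 10.48 tcp [ 0.5261 -0.2832  0.0703] yaw 7.62 q7 -1.02 z [ 0.002 -0.004 -1.   ] | shift cm [  5.98 -48.52  -8.17] turn -4.6 op 1.87
[-1.48811586 -1.07517911  6.19005569] [ 0.42  0.77  0.    1.79  0.    0.57 -1.02]
```

Emit:
{"fn": "arm_command", "kwargs": {
  "linear": [
    [0,0,-0.5],
    [0,0,-2],
    [0,0,-4.5],
    [0,-0.5,-7],
    [0.2,-2,-8],
    [0.5,-4.5,-8],
    [0.9,-7.5,-8],
    [1.3,-10.5,-8],
    [1.7,-14,-8],
    [2.1,-17.5,-8],
    [2.6,-21,-8],
    [3,-24.5,-8],
    [3.4,-28,-8],
    [3.9,-31.5,-8],
    [4.3,-35,-8],
    [4.7,-38.5,-8],
    [5.1,-42,-8],
    [5.6,-45.5,-8],
    [5.9,-48,-8],
    [6,-48.5,-8]
  ],
  "turn": [0,0,0,0,0,0,-0.5,-1,-1,-1.5,-1.5,-2,-2.5,-3,-3.5,-4,-4.5,-4.6,-4.6,-4.6],
  "gripper": [1,1,1,1,1,1,1,1,1,1,1,1,1,1,1,1,1,1,1,1]
}}

```text
time: 12.15
ee_pos: [0.5185, 0.2134, 0.1479]
orientation: [3.122, 0.348, 0.001]
contact_force: [-0.3, 0.5, -2.0]
opening: 0.211
```

Emit:
{"fn": "arm_command", "kwargs": {
  "linear": [
    [0,0,0],
    [0,0,0]
  ],
  "turn": [0,0],
  "gripper": [1,1]
}}

```text
time: 12.32
ee_pos: [0.5169, 0.2146, 0.1472]
orientation: [-3.122, -0.352, 0.002]
contact_force: [-0.4, 0.4, -2.1]
opening: 0.211
```

```bash
python3 lookt.py 42 a
```

```text
t 12.32 tcp [0.5169 0.2146 0.1472] yaw 12.88 q7 -1.83 z [-0.001  0.    -1.   ] | shift cm [0.2  0.93 7.42] turn 0.7 op 1.86
```

View pics/t42_a.png

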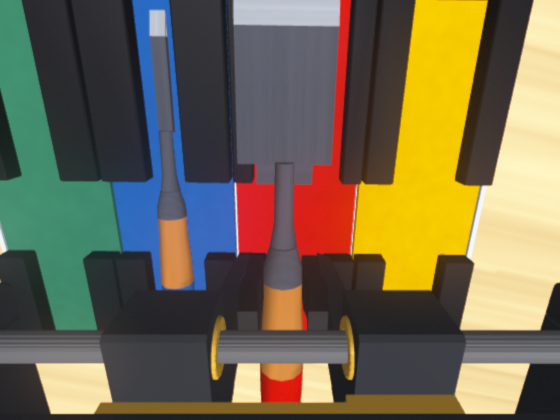

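Emit:
{"fn": "arm_command", "kwargs": {
  "linear": [
    [0.2,0.5,0],
    [0.2,0.9,0],
    [0.2,0.95,1],
    [0.2,0.95,2.5],
    [0.2,0.95,4],
    [0.2,0.95,4],
    [0.2,0.95,4]
  ],
  "turn": [0.7,0.7,0.7,0.7,0.7,0.7,0.7],
  "gripper": [1,1,1,1,1,1,1]
}}

```text
time: 12.95
ee_pos: [0.521, 0.2031, 0.1064]
orientation: [3.123, 0.328, -0.005]
contact_force: [0.2, 0.5, -1.2]
opening: 0.215
```

```bash
python3 lookt.py 42 b
```

```text
t 12.95 tcp [0.521  0.2031 0.1064] yaw 11.99 q7 -1.83 z [-0.003 -0.002 -1.   ] | shift cm [ 0.05 -0.29  3.34] turn -0.2 op 1.9
```

View pics/t42_b.png

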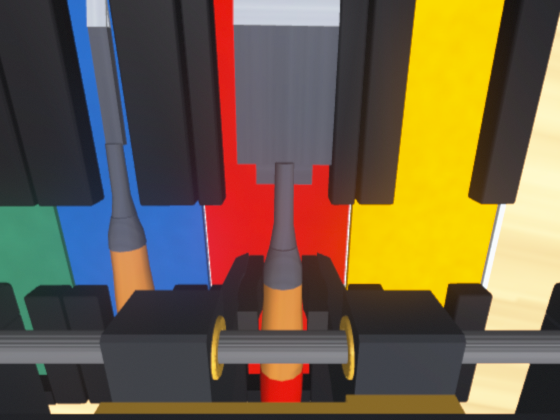

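Emit:
{"fn": "arm_command", "kwargs": {
  "linear": [
    [0,-0.3,0],
    [0,-0.3,1],
    [0,-0.3,2],
    [0,-0.3,2.7],
    [0,-0.3,3.1],
    [0,-0.3,3.3],
    [0,-0.3,3.3],
    [0,-0.3,3.3]
  ],
  "turn": [-0.2,-0.2,-0.2,-0.2,-0.2,-0.2,-0.2,-0.2],
  "gripper": [1,1,1,1,1,1,1,1]
}}

```text
time: 13.67
ee_pos: [0.5206, 0.2064, 0.0756]
orientation: [3.123, 0.332, -0.004]
contact_force: [-7.3, -3.2, 22.0]
opening: 0.214
```

```bash
python3 lookt.py 42 c
```

```text
t 13.67 tcp [0.5206 0.2064 0.0756] yaw 12.16 q7 -1.83 z [-0.002 -0.002 -1.   ] | shift cm [0.02 0.04 0.26] turn -0.0 op 1.88
```

View pics/t42_c.png

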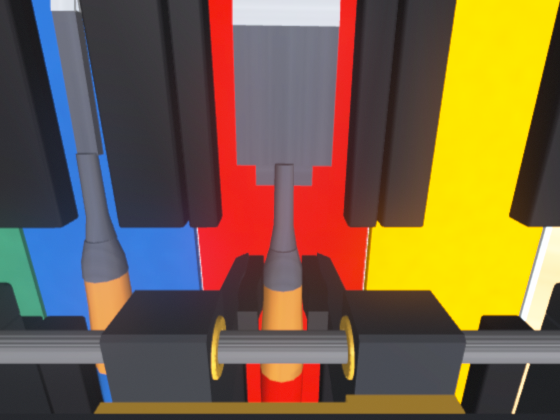

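Emit:
{"fn": "arm_command", "kwargs": {
  "linear": [
    [0,0,-0.05],
    [0,0,0],
    [0,0,0],
    [0,0,0],
    [0,0,0],
    [0,0,0],
    [0,0,0],
    [0,0,-1.5],
    [0,0,-4.5],
    [0,0,-8],
    [0,0,-8],
    [0,0,-8]
  ],
  "turn": [0,0,0,0,0,0,0,0,0,0,0,0],
  "gripper": [1.9,2.2,2.6,3.2,4,4,4,4,4,4,4,4]
}}

```text
time: 14.72
ee_pos: [0.522, 0.207, 0.1574]
orientation: [-3.124, -0.332, -0.002]
contact_force: [-0.3, 0.1, -0.5]
opening: 0.454
```

```bash
python3 lookt.py 42 d; python3 -c "
from h import *
print(at('wrist',(0,0),0)*0)
go((.5112,-.2015,3.7),.13)"
```

```text
t 14.72 tcp [0.522  0.207  0.1574] yaw 12.15 q7 -1.83 z [ 0.001  0.    -1.   ] | shift cm [-0.15  0.07  8.44] turn -0.1 op 4.0
[0. 0. 0.]
t 14.77 tcp [0.5209 0.2065 0.1559] yaw 12.16 q7 -1.83 z [-0.001 -0.001 -1.   ] | shift cm [-9.54 39.68  2.64] turn 8.5 op 4.01
```

View pics/t42_d.png

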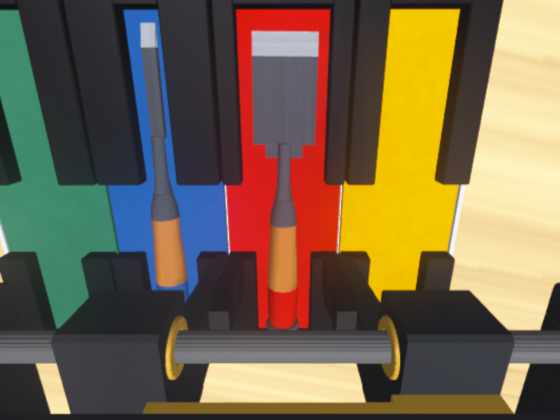

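Emit:
{"fn": "arm_command", "kwargs": {
  "linear": [
    [-0.3,1.5,0],
    [-1,4.5,0],
    [-1.9,8,0],
    [-2.8,12,0],
    [-3.8,16,0],
    [-4.8,20,0],
    [-5.8,24,0],
    [-6.8,28,0],
    [-7.8,32,0],
    [-8.7,36,0],
    [-9.3,38.8,0],
    [-9.5,39.7,0],
    [-9.5,39.7,0],
    [-9.5,39.7,0]
  ],
  "turn": [0,1,2,3,4,5,6,7,8,8.5,8.5,8.5,8.5,8.5],
  "gripper": [4.5,4.5,4.5,4.5,4.5,4.5,4.5,4.5,4.5,4.5,4.5,4.5,4.5,4.5]
}}

```text
time: 15.93
ee_pos: [0.511, -0.2005, 0.1552]
orientation: [-3.14, -0.1, 0.006]
contact_force: [0.3, 0.1, 0.5]
opening: 0.509
```

```bash
python3 look.py 30 a
```

```text
t 15.93 tcp [ 0.511  -0.2005  0.1552] yaw 3.65 q7 -1.2 z [-0.004  0.    -1.   ] | shift cm [0.01 0.52 8.62] turn -0.0 op 4.49
[289.7 209.7] 0.74 [ 0.5137 -0.2052  0.003 ]
[163.3 236.5] 0.67 [ 0.485  -0.1082  0.003 ]
```

View pics/w30_a.png

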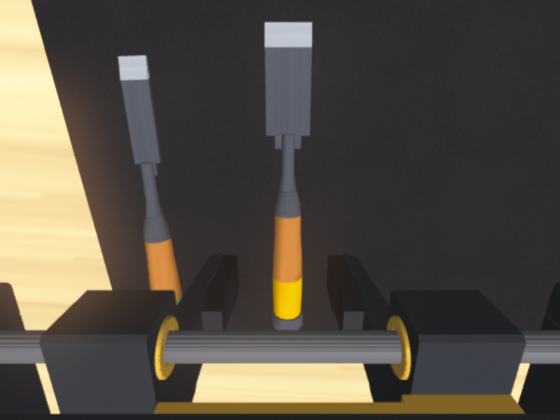

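Emit:
{"fn": "arm_command", "kwargs": {
  "linear": [
    [0.1,0.45,2.5],
    [0.1,0.45,5],
    [0.1,0.45,7],
    [0.1,0.45,8.1],
    [0.1,0.45,8.5],
    [0.1,0.45,8.55],
    [0.1,0.45,8.55],
    [0.1,0.45,8.55],
    [0.1,0.45,8.55],
    [0.1,0.45,8.55],
    [0.1,0.45,8.55],
    [0.1,0.45,8.55],
    [0.1,0.45,8.55],
    [0.1,0.45,8.55]
  ],
  "turn": [0,0,0,0,0,0,0,0,0,0,0,0,0,0],
  "gripper": [4.5,4.5,4.5,4.5,4.5,4.5,4.5,1,1,1,1,1,1,1]
}}

```text
time: 17.2
ee_pos: [0.513, -0.2035, 0.0706]
orientation: [-3.139, -0.105, 0.003]
contact_force: [-0.2, -0.6, 5.9]
opening: 0.212
```

```bash
python3 -c "
from h import *
go(CH['30'],.069);go(TG['30'],.15);print(read_state()['contact_force'])"
```

```text
t 17.2 tcp [ 0.513  -0.2035  0.0706] yaw 3.82 q7 -1.19 z [-0.002  0.    -1.   ] | shift cm [-0.19  0.21  0.16] turn 0.1 op 1.86
t 17.2 tcp [ 0.513  -0.2035  0.0706] yaw 3.82 q7 -1.19 z [-0.002  0.    -1.   ] | shift cm [  4.74 -32.3   -7.93] turn -8.4 op 1.86
[-0.24390679 -0.62389436  5.92389903]
```

Emit:
{"fn": "arm_command", "kwargs": {
  "linear": [
    [0,0,-0.5],
    [0,0,-2],
    [0,0,-4.5],
    [0,-0.5,-7],
    [0.2,-2,-8],
    [0.6,-4.5,-8],
    [1,-7.5,-8],
    [1.5,-10.5,-8],
    [2,-14,-8],
    [2.5,-17.5,-8],
    [3.1,-21,-8],
    [3.6,-24.5,-8],
    [4.1,-28,-8],
    [4.5,-30.5,-8],
    [4.7,-31.8,-8],
    [4.7,-32.3,-8],
    [4.7,-32.3,-8],
    [4.7,-32.3,-8],
    [4.7,-32.3,-8]
  ],
  "turn": [0,0,0,0,-0.5,-1,-2,-3,-4,-5,-6,-7,-8,-8.4,-8.4,-8.4,-8.4,-8.4,-8.4],
  "gripper": [1,1,1,1,1,1,1,1,1,1,1,1,1,1,1,1,1,1,1]
}}

```text
time: 18.78
ee_pos: [0.5386, 0.1192, 0.1506]
orientation: [3.123, 0.329, -0.004]
contact_force: [0.3, -0.7, -1.9]
opening: 0.211
```

```bash
python3 lookt.py 30 a
```

```text
t 18.78 tcp [0.5386 0.1192 0.1506] yaw 12.03 q7 -1.67 z [-0.003 -0.001 -1.   ] | shift cm [ 0.12 -0.26  7.76] turn -0.2 op 1.86
```

View pics/t30_a.png

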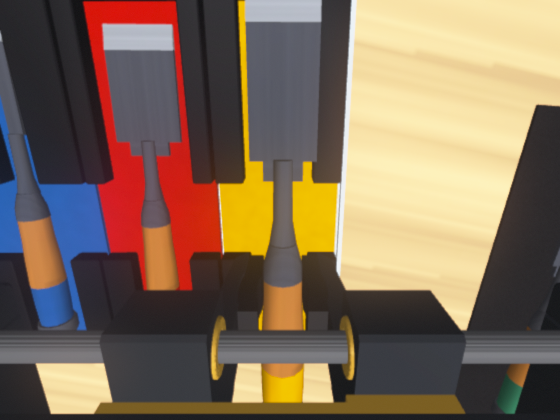

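Emit:
{"fn": "arm_command", "kwargs": {
  "linear": [
    [0.1,-0.2,0.5],
    [0.1,-0.2,2.5],
    [0.1,-0.2,4.5],
    [0.1,-0.2,6],
    [0.1,-0.2,7],
    [0.1,-0.2,7.4],
    [0.1,-0.2,7.6],
    [0.1,-0.2,7.7],
    [0.1,-0.2,7.7],
    [0.1,-0.2,7.7]
  ],
  "turn": [-0.2,-0.2,-0.2,-0.2,-0.2,-0.2,-0.2,-0.2,-0.2,-0.2],
  "gripper": [1,1,1,1,1,1,1,1,1,1]
}}

```text
time: 19.67
ee_pos: [0.5383, 0.1204, 0.0762]
orientation: [3.122, 0.333, -0.008]
contact_force: [-12.0, -2.9, 31.5]
opening: 0.213
```

```bash
python3 lookt.py 30 b
```

```text
t 19.67 tcp [0.5383 0.1204 0.0762] yaw 12.16 q7 -1.67 z [-0.005 -0.002 -1.   ] | shift cm [ 0.1  -0.13  0.32] turn -0.0 op 1.88
```

View pics/t30_b.png

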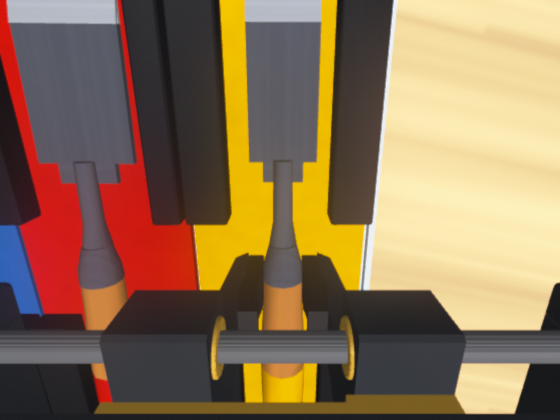

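Emit:
{"fn": "arm_command", "kwargs": {
  "linear": [
    [0,-0.1,-0.1],
    [0,-0.1,0],
    [0,-0.1,0],
    [0,-0.1,0],
    [0,-0.1,0],
    [0,-0.1,0],
    [0,-0.1,0],
    [0,-0.1,-1.5],
    [0,-0.1,-4.5],
    [0,-0.1,-8],
    [0,-0.1,-8],
    [0,-0.1,-8]
  ],
  "turn": [0,0,0,0,0,0,0,0,0,0,0,0],
  "gripper": [1,2.2,2.6,3.2,4,4,4,4,4,4,4,4]
}}

```text
time: 20.72
ee_pos: [0.5397, 0.1219, 0.1579]
orientation: [3.123, 0.333, -0.001]
contact_force: [-0.9, -0.1, -1.1]
opening: 0.453
```

```bash
python3 -c "
from h import *
go((.4855,-.108,5.7),.15)"
```

```text
t 20.72 tcp [0.5397 0.1219 0.1579] yaw 12.16 q7 -1.67 z [-0.001 -0.001 -1.   ] | shift cm [-10.14  21.34   0.82] turn 6.5 op 3.99
```

Emit:
{"fn": "arm_command", "kwargs": {
  "linear": [
    [-0.8,1.5,0],
    [-2.2,4.5,0],
    [-4,8,0],
    [-5.9,12,0],
    [-7.8,16,0],
    [-9.4,19.5,0],
    [-10.1,21,0],
    [-10.1,21.3,0],
    [-10.1,21.3,0],
    [-10.1,21.3,0]
  ],
  "turn": [0,1,2,4,5,6,6.5,6.5,6.5,6.5],
  "gripper": [4.5,4.5,4.5,4.5,4.5,4.5,4.5,4.5,4.5,4.5]
}}

```text
time: 21.55
ee_pos: [0.4859, -0.1061, 0.1574]
orientation: [-3.137, -0.157, 0.003]
contact_force: [-0.3, 0.9, -0.4]
opening: 0.511
```

```bash
python3 look.py 18 a
```

```text
t 21.55 tcp [ 0.4859 -0.1061  0.1574] yaw 5.74 q7 -1.33 z [-0.002  0.    -1.   ] | shift cm [-0.01  0.36  8.84] turn 0.0 op 4.5
[286.2 213.6] 0.81 [ 0.4845 -0.1095  0.003 ]
```

View pics/w18_a.png

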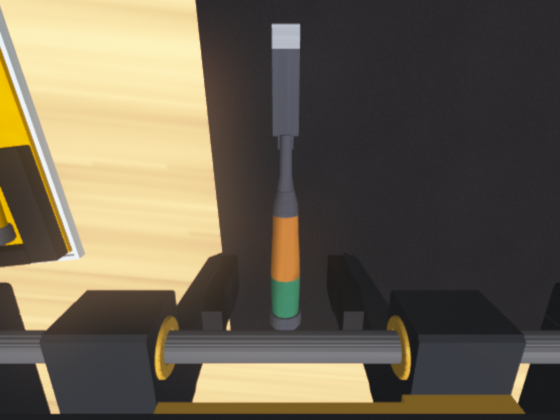

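Emit:
{"fn": "arm_command", "kwargs": {
  "linear": [
    [0,0.3,2.5],
    [0,0.3,5],
    [0,0.3,7],
    [0,0.3,8.2],
    [0,0.3,8.7],
    [0,0.3,8.8],
    [0,0.3,8.8],
    [0,0.3,8.8],
    [0,0.3,8.8],
    [0,0.3,8.8],
    [0,0.3,8.8],
    [0,0.3,8.8],
    [0,0.3,8.8],
    [0,0.3,8.8]
  ],
  "turn": [0,0,0,0,0,0,0,0,0,0,0,0,0,0],
  "gripper": [4.5,4.5,4.5,4.5,4.5,4.5,4.5,1,1,1,1,1,1,1]
}}

```text
time: 22.82
ee_pos: [0.4867, -0.1085, 0.0702]
orientation: [-3.137, -0.16, 0.001]
contact_force: [-1.1, 0.5, 5.8]
opening: 0.214
```

```bash
python3 -c "
from h import *
go(CH['18'],.069);go(TG['18'],.15);print(read_state()['contact_force'])"
```

```text
t 22.82 tcp [ 0.4867 -0.1085  0.0702] yaw 5.83 q7 -1.32 z [-0.  0. -1.] | shift cm [-0.08  0.11  0.12] turn 0.1 op 1.89
t 22.82 tcp [ 0.4867 -0.1085  0.0702] yaw 5.83 q7 -1.32 z [-0.  0. -1.] | shift cm [  4.67 -48.03  -7.98] turn -6.4 op 1.89
[-1.12177924  0.48910004  5.7758908 ]
```

Emit:
{"fn": "arm_command", "kwargs": {
  "linear": [
    [0,0,-0.5],
    [0,0,-2],
    [0,0,-4.5],
    [0,-0.5,-7],
    [0.2,-2,-8],
    [0.5,-4.5,-8],
    [0.8,-7.5,-8],
    [1.1,-10.5,-8],
    [1.4,-14,-8],
    [1.7,-17.5,-8],
    [2,-21,-8],
    [2.4,-24.5,-8],
    [2.7,-28,-8],
    [3.1,-31.5,-8],
    [3.4,-35,-8],
    [3.7,-38.5,-8],
    [4.1,-42,-8],
    [4.4,-45,-8],
    [4.6,-47,-8],
    [4.7,-48,-8]
  ],
  "turn": [0,0,0,0,-0.5,-1,-1.5,-2,-2.5,-3,-3.5,-4,-4.5,-5,-5.5,-6,-6.4,-6.4,-6.4,-6.4],
  "gripper": [1,1,1,1,1,1,1,1,1,1,1,1,1,1,1,1,1,1,1,1]
}}

```text
time: 24.48
ee_pos: [0.4833, 0.3775, 0.1501]
orientation: [-3.121, -0.341, 0.001]
contact_force: [0.1, -0.4, -2.0]
opening: 0.213
```

```bash
python3 -c "
from h import *
go(TG['18'],.15)"
```

```text
t 24.48 tcp [0.4833 0.3775 0.1501] yaw 12.46 q7 -2.09 z [-0.001  0.002 -1.   ] | shift cm [0.03 0.35 0.01] turn 0.3 op 1.88
```

Emit:
{"fn": "arm_command", "kwargs": {
  "linear": [
    [0.1,0.35,0],
    [0.1,0.35,1],
    [0.1,0.35,2],
    [0.1,0.35,3],
    [0.1,0.35,3]
  ],
  "turn": [0.3,0.3,0.3,0.3,0.3],
  "gripper": [1,1,1,1,1]
}}

```text
time: 24.9
ee_pos: [0.4841, 0.3715, 0.1172]
orientation: [3.123, 0.33, -0.008]
contact_force: [-0.7, 0.7, -2.1]
opening: 0.214
```

```bash
python3 lookt.py 18 a
```

```text
t 24.9 tcp [0.4841 0.3715 0.1172] yaw 12.05 q7 -2.09 z [-0.005 -0.002 -1.   ] | shift cm [ 0.11 -0.26  4.42] turn -0.2 op 1.89
```

View pics/t18_a.png

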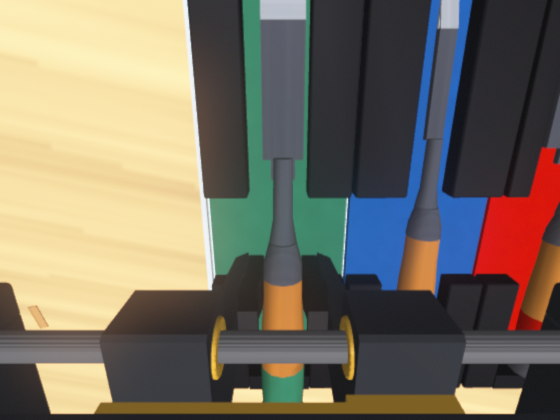

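Emit:
{"fn": "arm_command", "kwargs": {
  "linear": [
    [0.1,-0.2,0],
    [0.1,-0.2,1],
    [0.1,-0.2,2.2],
    [0.1,-0.2,3.2],
    [0.1,-0.2,3.8],
    [0.1,-0.2,4.15],
    [0.1,-0.2,4.25],
    [0.1,-0.2,4.3],
    [0.1,-0.2,4.3]
  ],
  "turn": [-0.2,-0.2,-0.2,-0.2,-0.2,-0.2,-0.2,-0.2,-0.2],
  "gripper": [1,1,1,1,1,1,1,1,1]
}}

```text
time: 25.7
ee_pos: [0.484, 0.3737, 0.0762]
orientation: [3.121, 0.335, -0.01]
contact_force: [-6.0, -4.9, 14.1]
opening: 0.221
```

```bash
python3 lookt.py 18 b
```

```text
t 25.7 tcp [0.484  0.3737 0.0762] yaw 12.27 q7 -2.09 z [-0.006 -0.003 -1.   ] | shift cm [ 0.05 -0.03  0.32] turn 0.1 op 1.94
```

View pics/t18_b.png

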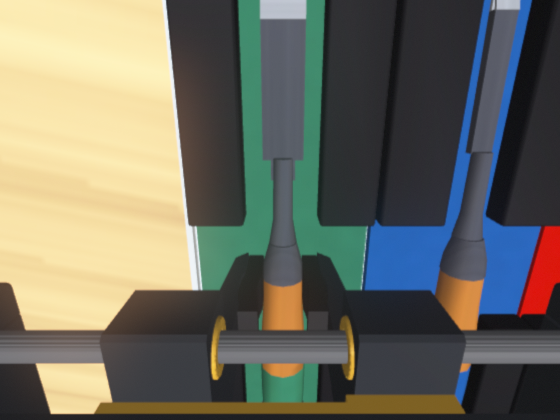

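Seated and centred (slot columns 246–320, chisel 282). Release and withdraw.

Emit:
{"fn": "arm_command", "kwargs": {
  "linear": [
    [0,0,-0.05],
    [0,0,0],
    [0,0,0],
    [0,0,0],
    [0,0,0],
    [0,0,0],
    [0,0,0],
    [0,0,-1.5],
    [0,0,-4.5],
    [0,0,-8],
    [-2,0,-12],
    [-5,4,-16],
    [-5,8,-18],
    [-5,12,-18],
    [-5,16,-18],
    [-5,20,-18],
    [-5,24,-18],
    [-5,28,-18],
    [-5,32,-18],
    [-5,36,-18]
  ],
  "turn": [0,0,0,0,0,0,0,0,0,0,0,0,0,0,0,0,0,0,0,0],
  "gripper": [1,2.2,2.6,3.2,4,4,4,4,4,4,4,4,4,4,4,4,4,4,4,4]
}}

```text
time: 27.42
ee_pos: [0.5107, 0.0198, 0.2584]
orientation: [3.122, 0.336, -0.007]
contact_force: [-0.3, -0.3, -0.2]
opening: 0.455
```

Emit:
{"fn": "arm_command", "kwargs": {
  "linear": [
    [0,4,0],
    [0,8,0],
    [0,12,0],
    [0,16,0],
    [0,20,0],
    [0,20,0],
    [0,20,0]
  ],
  "turn": [0,0,0,0,0,0,0],
  "gripper": [4,4,4,4,4,4,4]
}}

```text
time: 28.0
ee_pos: [0.5529, -0.1786, 0.2596]
orientation: [3.121, 0.328, -0.006]
contact_force: [-0.7, 0.1, -0.0]
opening: 0.456
```

```bash
python3 - <<'E'
from h import *
im=cams.read_camera("top"); cv2.imwrite("pics/top1.png",im[:,:,::-1])
big=cv2.resize(im[140:262,95:235],None,fx=4.9,fy=4.9,interpolation=cv2.INTER_CUBIC); cv2.imwrite("pics/tray1.png",big[:,:,::-1])
a=np.radians(12.2);v=np.array([np.cos(a),np.sin(a)]);n=np.array([-v[1],v[0]])
for d in cams.spot_point("top","chisel_9"):
    P=at("top",d['pixel'],.006)[:2]; 
    print(round(d['p'],2),P.round(4),{k:(((P-np.array(t[:2]))@v).round(4),((P-np.array(t[:2]))@n).round(4)) for k,t in TG.items() if np.linalg.norm(P-np.array(t[:2]))<.04})
im=cams.read_camera("scene"); cv2.imwrite("pics/scene1.png",cv2.resize(im[150:290,290:460],None,fx=4.2,fy=4.2)[:,:,::-1])
E
```

```text
0.77 [0.4849 0.3818] {'18': (np.float64(0.0021), np.float64(0.0075))}
0.76 [0.5157 0.2053] {'42': (np.float64(-0.0051), np.float64(0.0004))}
0.72 [0.5078 0.2872] {'9': (np.float64(0.0044), np.float64(-0.0039))}
0.64 [ 0.2001 -0.312 ] {}
0.61 [ 0.358  -0.5927] {}
```

View pics/tray1.png

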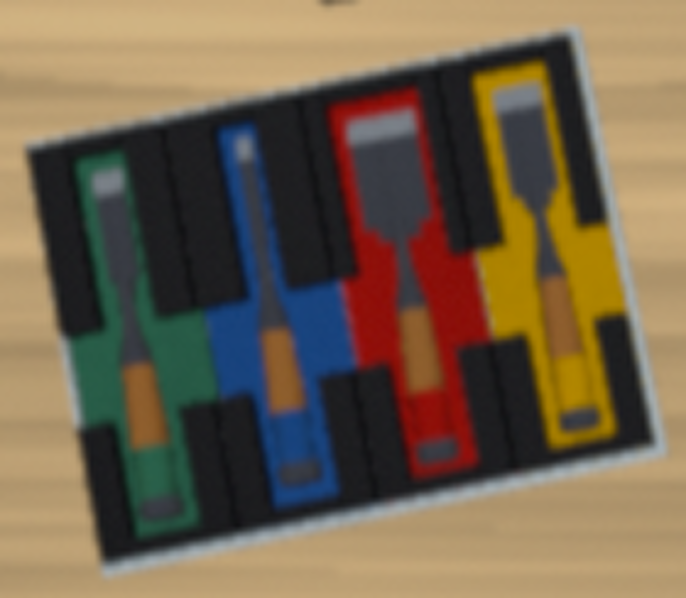

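View pics/scene1.png

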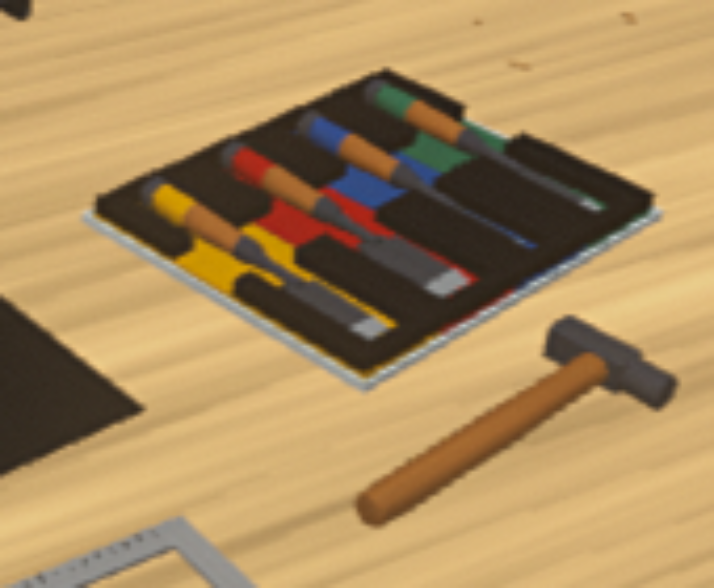

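View pics/top1.png

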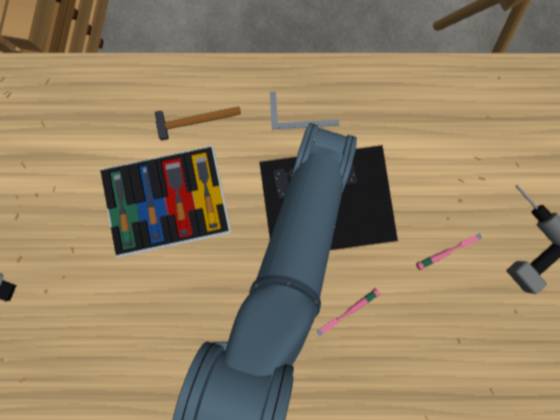

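```bash
python3 -c "
from h import *
print(read_state()['joint_velocities'].round(3)); print(workorder.close_job())"
```

```text
[-0.011  0.001 -0.003  0.004  0.004 -0.003  0.001]
the job is handed in; nothing more can be done
None
```

I laid all four chisels in the inserts of their own colours, blades at the blade end. The job was handed in at about 28 s, with the gripper empty and clear of everything.

- **Placement:** the final top and scene pictures show each chisel lying in its cut-out. By eye, the gap from edge to cut-out end is about 8–13 mm, against a nominal 9 mm.
- **Other things:** the hammer, the square and the pink look-alikes appear not to have moved, comparing the first and last top views. I did not measure this.

Some checks disagreed or had gaps:
- **Network origin check:** it put chisels 18, 9 and 42 within about 5 mm along their places and 8 mm across. It did not report chisel 30, which I judged by eye only. The 7.5 mm across for chisel 18 does not fit the wrist picture, where it sat within about 1–2 mm of centre.
- **Early floor contact:** each chisel met the floor about 2–3 mm sooner than worked out, probably because it tipped slightly in the grip. The contact force was 14 to 32 N.
- **Flatness:** I have no direct tilt measurement. The pictures show nothing propped up.
- **Camera disagreement:** the top and wrist cameras differed by up to 8 mm sideways on chisel 42. I placed by the wrist view.

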